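Threading a gate pin through two eyes and holding it

TASK

On the potting-shed bench, lay the loose steel collar flat on top of the gate post's upper eye, hole over hole, and let it go. Then take the long square-headed pin out of the wooden stand, thread it down through the collar, the upper eye and the lower eye, and finish while still holding it by its head, upright and still, with its tip showing below the lower eye and its head kept about 20 mm clear above the collar. Leave the shorter bolt and everything else on the bench where it is.

Things in the scene. Friction and masses are not known exactly. Their poses are not given: they have to be found in the camera images.
- gatepost: Fixed bare timber post offcut, 90 x 90 mm, 135 mm tall, with two like steel ring eyes one above the other on short arms from one face. Origin: on the eyes' common vertical axis, at bench level; z up. The post is on the +y side, its face 65 mm from the axis. Eyes: 40 mm outside, hole 18 mm through, 18 mm tall; upper from 120 to 138 mm above the bench, lower from 50 to 68 mm.
- upper_eye (a point): Centre of the top face of the upper eye, 138 mm above the bench.
- lower_eye (a point): Centre of the underside of the lower eye, 50 mm above the bench.
- collar: Loose plain steel ring lying flat on the bench: outside diameter 40 mm, hole 18 mm, 14 mm thick, about 0.1 kg. Origin: centre of its underside; z is the ring's axis, up.
- pin: Long steel pin, about 0.3 kg, standing tip down in one hole of the stand, tip 20 mm above the bench, leaning up to 1 degree. Round shaft 14 mm in diameter, 140 mm from tip to head; its last 12 mm taper to 6 mm at the tip. Head: square, 22 x 22 mm, 40 mm tall, flat sides facing the pin's own x and y. Origin: the tip; z points along the shaft to the head.
- pin_tip (a point): Tip (lowest point) of the long pin.
- pin_head (a point): Centre of the pin's square head, 160 mm from the tip.
- stand: Fixed brown wooden block 70 x 170 x 90 mm tall, with two upright blind holes 16 mm wide and 70 mm deep, 45 mm either side of its centre along its own y. Origin: centre of its underside. One hole holds the long pin, the other the short bolt; which is which varies.
- short_bolt: Shorter steel bolt in the other hole of the stand, to be left alone: shaft 14 mm, 100 mm long, round head 28 mm wide and 22 mm tall, its top 142 mm above the bench. Origin: its tip; z up.
- pot: Loose small terracotta pot filled with soil, 90 mm wide at the rim, 85 mm tall. Bystander. Origin: centre of its underside.
- jar: Loose closed glass jar, 64 mm wide, 85 mm tall. Bystander. Origin: centre of its underside.
- screwdriver: Loose screwdriver with a black handle lying on the bench. Bystander.
- offcut: Loose pale wood offcut 50 x 90 x 22 mm. Bystander. Origin: centre of its underside.
- wrench: Loose steel wrench, about 180 mm long, lying on the bench. Bystander.
- trowel: Loose hand trowel with a wooden handle, about 290 mm long, lying on the bench. Bystander.
There are look-alikes about, which are no part of the job. What is shaped like the gatepost but pink is not meant. Leave any yellow look-alike of the pin alone.

How it is judged (in metres and radians):
On the way, in this order (a step that is already met when the one before it is completed fails the run):
1. the collar lies flat on the upper eye, hole over hole to 7 mm, and is let go (height (world z) of collar between 0.134 and 0.142 m and angle between collar's own z axis and vertical below 0.08 rad and horizontal distance between collar and upper_eye below 0.007 m and contact force between the fingers and collar below 0.1 N), for 0.2 s.
2. the pin's tip has passed down through the collar and the upper eye (height (world z) of collar between 0.134 and 0.142 m and angle between collar's own z axis and vertical below 0.08 rad and height (world z) of pin_tip below 0.118 m and horizontal distance between pin_tip and upper_eye below 0.01 m and angle between pin's own z axis and vertical below 0.12 rad), for 0.1 s.
At the end, for the whole second after the job is handed in: Collar flat on the upper eye (4 mm in height, 6 mm off axis), free of the fingers; pin upright (0.06 rad) through collar and both eyes, tip 20 to 42 mm above the bench (8 mm or more below the lower eye; head 8 to 30 mm above the collar), gripped by the fingers and still (height (world z) of collar between 0.134 and 0.142 m and angle between collar's own z axis and vertical below 0.08 rad and horizontal distance between collar and upper_eye below 0.006 m and height (world z) of pin_tip between 0.02 and 0.042 m and horizontal distance between pin_tip and lower_eye below 0.006 m and angle between pin's own z axis and vertical below 0.06 rad and contact force between the fingers and pin above 2 N and contact force between the fingers and collar below 0.1 N and linear speed of pin below 0.02 m/s); the arm keeps its last pose, push and grip.
It fails at once if the short bolt was disturbed (moved 30 mm or more) (distance of short_bolt from where it was at the start of the episode above 0.03 m).
It fails at once if another loose thing on the bench was disturbed (moved 30 mm or more) (distance of any of pot, jar, screwdriver, offcut, wrench, trowel from where it was at the start of the episode above 0.03 m).
It also fails if it takes over 66 s, if anything falls off the work surface, if the arm or the gripper's body presses on something with over 40 N, if the wrist force passes 120 N, or if a joint passes its speed limit or range.

ROBOT

A 6-joint arm with a two-finger parallel gripper is mounted at the origin on the work surface. World frame = base frame: x ahead of the robot, y to its left, z up, the work surface at z = 0. Lengths are in mm, angles in rad, forces in N, time in s.
With the tool pointing down it reaches from about 400 to 925 mm from the base axis. Payload 12.5 kg.
Tool frame: the origin (TCP) lies midway between the tips of the shut fingers; the grasp point (between the pads) lies env.grasp_offset behind it (env.grasp_offset is the distance from the TCP to the grasp point, in mm); x points along the fingers, y is the direction in which the jaws open and shut, and the axes are right-handed (so a half turn about x gives the same grasp; the last joint's range is limited). The gripper opens to 95 mm and grips with 3 to 60 N. Pads are 20 mm wide; open, the fingers measure 119 mm over their backs; the gripper's body (75 mm by 180 mm) begins 59 mm behind the grasp point.
Start: joints at [-1.432, 0.491, 1.559, -0, 1.092, -0.106], TCP at [151.499, -606.379, 214.661] pointing down, gripper open.
Joint ranges: [-3.1, 3.1], [-0.84, 2.19], [0.05, 2.79], [-1.13, 4.28], [0.06, 2.93], [-2.69, 2.69]. Speed limits (rad/s): [2.22, 2.22, 2.79, 3.14, 3.14, 3.14].

INTERFACE

Orientations are given as [roll, pitch, yaw] about the fixed x, y, z axes, in that order (R = Rz(yaw) Ry(pitch) Rx(roll)).
In Python, from cell import env gives the robot as it stands.
- The arm moves only by the tool apply_moves, never from a script. Its arguments are lists of equal length, an entry for each row: "offset": the shift along the world's x, y, z in units of 25 mm (1.0 is 25 mm), a list of three; "yaw": the turn about the world's z in units of 6 degrees (1.0 is 6 degrees); "jaw": the closure, from -1 (fully open) to 1 (shut), so that 0 is half open. A call has 1 to 20 rows; each row is the pose to reach, as a shift and turn from the pose measured when the call began; what a row does not reach only later rows make up. A row lasts 1/8 s, in which the tool goes at most 62.5 mm and 10.7 degrees, less where a joint would pass 70% of its speed; a pose out of reach is approached as far as the arm can. A call with a gripper value outside its range is refused whole. The fingers move at their own pace and stop on an object; the grip force is fixed at half the most. Time passes only in rows, so rows that repeat a pose let the fingers close. It gives the time, the measured TCP pose, the force and the opening at its end, in the units of the state.
- env.state(): the state, without advancing time (a new reading comes with each control period).
- env.read_camera(name): name is "side" or "top"; returns a dict with "frame" (400x640x3 uint8, red, green, blue), "fx", "fy", "cx", "cy" (pixels), "xyz" and "rotation" of the camera in the world. Camera axes: x right, y down, z forward; pixel columns grow to the right and rows downward; lengths in mm; the calibration is good to about 2 mm. A picture is of the moment at which its call begins. There is no depth.
- env.job_done(): hands the job in, once; it reports no verdict.
The state is a dict: "t": time; "joints": joint angles; "qvel": joint speeds; "tau": joint torques, N m; "eef_pos": TCP position; "tcp_rot": TCP orientation; "ft_force": force on the tool from outside, world axes, zero at the start; "moment": the same for the moment, N m; "opening": opening from 0.0 (shut) to 1.0 (fully open).
Only numpy, scipy, OpenCV 4.12 (cv2) and the standard library are available. Lean on these libraries where they do the work, as an engineer would, in place of code of your own. Each camera call takes 0.05 s, during which the arm holds its last target.

## Working session

There is one attempt and no reset: what is moved stays moved. The work goes in short steps, Python scripts to look and compute and a tool call to move; the robot and the scene stay as the last step left them, time stands still between calls to the robot, and variables do not carry over. Pictures are saved under pics/ and viewed, and the job is handed in when it is done.

Besides the shell and the picture viewer there is one more tool, called after "Emit:" by a JSON object that holds its "name" and its "arguments", one argument or row to a line. apply_moves: Moves the arm, as the interface text tells. Its arguments: {"type":"object","properties":{"offset":{"type":"array"},"yaw":{"type":"array"},"jaw":{"type":"array"}},"required":["offset","yaw","jaw"]}

```bash
ls; mkdir -p pics; python3 - <<'E'
from cell import env
import cv2
print(env.state(), env.grasp_offset)
for n in("side","top"):
    c=env.read_camera(n); cv2.imwrite(f"pics/{n}0.png",c["frame"][:,:,::-1])
    print(n,{k:v for k,v in c.items() if k!="frame"})
E
```

```text
pics
{'t': 0.0, 'joints': array([-1.43160900e+00,  4.91546359e-01,  1.55946126e+00, -5.97805147e-06,
        1.09170067e+00, -1.05607512e-01]), 'qvel': array([ 0.00281311,  0.00106235, -0.00150701, -0.00198334,  0.00043466,
       -0.00163012]), 'tau': array([-2.62897656e-04, -6.12644148e+01, -2.58180678e+01,  6.92770234e-02,
        4.82588774e-02, -8.59797728e-05]), 'eef_pos': array([ 151.45443902, -606.11345532,  214.06588487]), 'tcp_rot': array([-1.67165149,  1.56968068,  1.71473875]), 'ft_force': array([ 0.57929609, -0.32951522,  0.38237147]), 'moment': array([-0.0304143 ,  0.05626043,  0.03145795]), 'opening': 1.000815937612765} 18.8
side {'fx': 500.20332167093306, 'fy': 500.20332167093306, 'cx': 320.5578534455369, 'cy': 209.68429480152008, 'xyz': array([ 499.45262489, -974.41263087,  877.39682594]), 'rotation': array([-2.20181662, -0.00947989, -0.03726607])}
top {'fx': 404.49398150553475, 'fy': 404.49398150553475, 'cx': 320.8737565222967, 'cy': 206.32163222034384, 'xyz': array([ 316.01824324,   78.6717856 , 1300.65796671]), 'rotation': array([-2.94250735, -0.00474212, -1.59562925])}
```

View pics/side0.png

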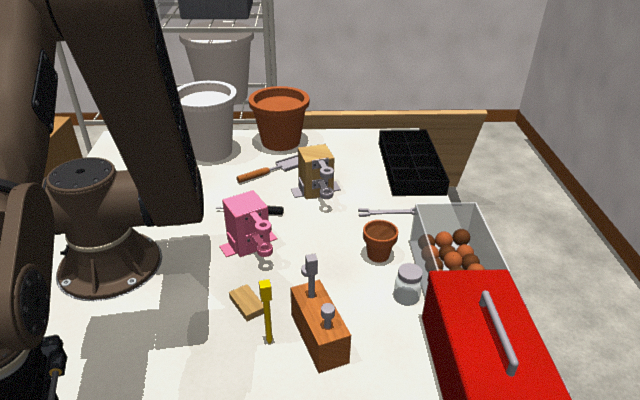

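View pics/top0.png

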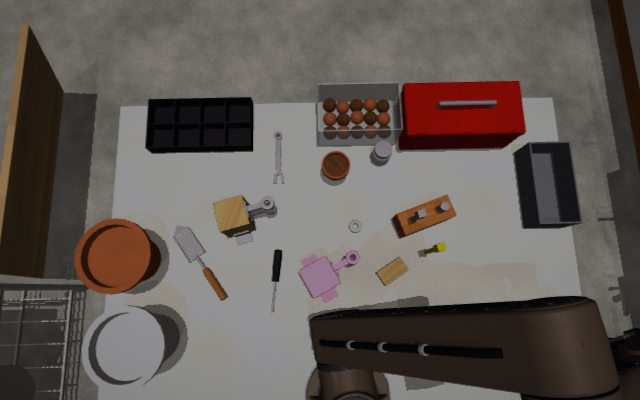

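The timber gatepost sits at side (318,175) and top (248,210), with a pink decoy at side (247,225). The grey pin has a square head in the stand at side (311,265), and the yellow one at side (266,290) is a decoy. The short bolt is at side (328,313). The collar shows at top (355,226) and is partly hidden behind the pin in the side view. Next I'll take closer crops.

```bash
cat > h.py <<'E'
from cell import env
import cv2, numpy as np
from scipy.spatial.transform import Rotation as R
def cam(n):
    c=env.read_camera(n); c["R"]=R.from_euler("xyz",c["rotation"]).as_matrix(); return c
def ray(c,u,v):
    d=c["R"]@np.array([(u-c["cx"])/c["fx"],(v-c["cy"])/c["fy"],1.]); return d
def atz(c,u,v,z):
    d=ray(c,u,v); return c["xyz"]+d*(z-c["xyz"][2])/d[2]
def proj(c,p):
    q=c["R"].T@(np.atleast_2d(p)-c["xyz"]).T
    return np.c_[c["fx"]*q[0]/q[2]+c["cx"],c["fy"]*q[1]/q[2]+c["cy"]]
def tri(pairs):
    A=np.zeros((3,3));b=np.zeros(3)
    for c,u,v in pairs:
        d=ray(c,u,v);d/=np.linalg.norm(d);P=np.eye(3)-np.outer(d,d);A+=P;b+=P@c["xyz"]
    x=np.linalg.solve(A,b)
    return x,[float(np.linalg.norm(proj(c,x)[0]-[u,v])) for c,u,v in pairs]
def crop(c,u0,v0,w,h,s,fn,pts=()):
    im=c["frame"][v0:v0+h,u0:u0+w,::-1]
    im=cv2.resize(im,None,fx=s,fy=s,interpolation=cv2.INTER_CUBIC)
    for p in pts:
        cv2.drawMarker(im,(int((p[0]-u0+.5)*s),int((p[1]-v0+.5)*s)),(0,255,0),cv2.MARKER_CROSS,10,1)
    # ticks every 10px
    for k in range(0,w,10): cv2.putText(im,str(u0+k),(int((k+.5)*s)-10,10),0,.35,(0,0,255),1); cv2.line(im,(int((k+.5)*s),12),(int((k+.5)*s),18),(0,0,255),1)
    for k in range(0,h,10): cv2.putText(im,str(v0+k),(0,int((k+.5)*s)+4),0,.35,(0,0,255),1); cv2.line(im,(24,int((k+.5)*s)),(30,int((k+.5)*s)),(0,0,255),1)
    cv2.imwrite(fn,im)
E
python3 - <<'E'
from h import *
s=cam("side");t=cam("top")
crop(s,245,240,110,130,4.5,"pics/s_stand.png")
crop(s,280,135,70,90,6,"pics/s_post.png")
crop(t,340,180,125,80,6,"pics/t_stand.png")
crop(t,205,185,80,65,8,"pics/t_post.png")
E
```

```text
(no output)
```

View pics/s_stand.png

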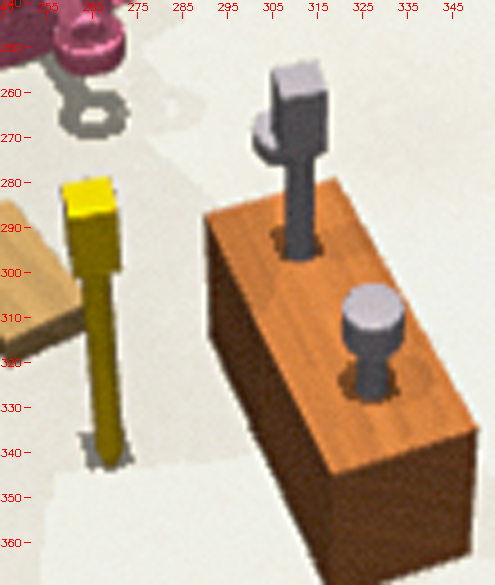

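View pics/s_post.png

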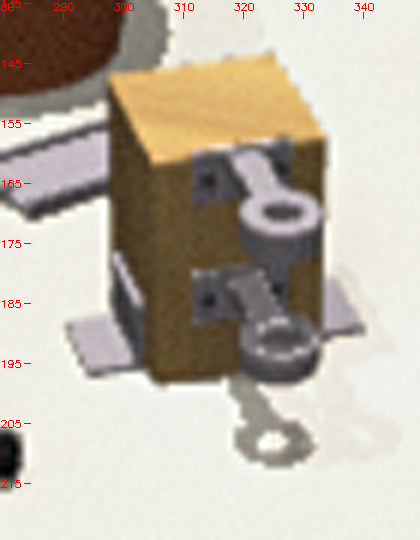

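View pics/t_stand.png

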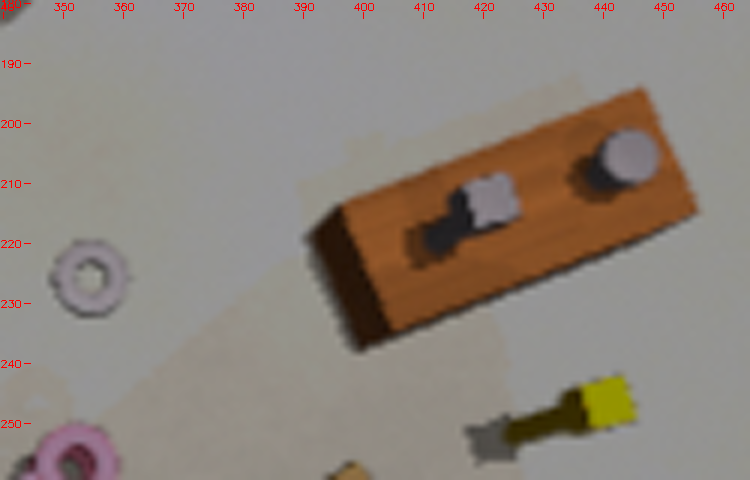

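View pics/t_post.png

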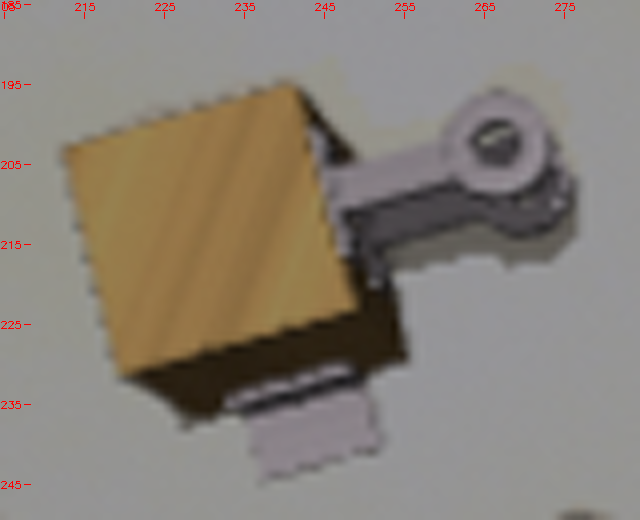

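```bash
python3 - <<'E'
from h import *
s=cam("side");t=cam("top")
print("collar top",atz(t,354.5,225.8,14))
print("eye t",atz(t,266.5,202.2,138),"s",atz(s,326.3,169.8,138),tri([(t,266.5,202.2),(s,326.3,169.8)]))
print("pin t",atz(t,421.3,212.8,200),"s",atz(s,310.9,256.8,200),tri([(t,421.3,212.8),(s,310.9,256.8)]))
# stand top corners
for p in [(343,205),(645,88),(697,212),(393,333)]: print("stand",atz(t,340+p[0]/6-.5,180+p[1]/6-.5,90))
# post top corners
for p in [(62,147),(296,84),(360,307),(122,377)]: print("post",atz(t,205+p[0]/8-.5,185+p[1]/8-.5,135))
g=t["frame"][205:221,413:431].astype(int)
print(g.sum(2)//3)
crop(t,405,200,35,30,20,"pics/t_head.png")
crop(s,298,250,30,30,20,"pics/s_head.png")
E
```

```text
collar top [508.93496565 -40.36945658  14.        ]
eye t [566.54193434 226.64986156 138.        ] s [567.39764576 226.25766827 138.        ] (array([567.03791148, 226.74510343, 137.59210016]), [0.13628492455509655, 0.1422766814405983])
pin t [ 512.94397757 -209.74136882  200.        ] s [ 514.73370918 -209.93217067  200.        ] (array([ 513.8845774 , -209.77177076,  199.64508923]), [0.31396134547834903, 0.4276852159768962])
stand [ 531.74409909 -163.29000171   90.        ]
stand [ 588.93709753 -322.02106213   90.        ]
stand [ 523.82763217 -342.85451457   90.        ]
stand [ 465.88056252 -184.37125058   90.        ]
post [568.95701014 386.43582062 135.        ]
post [590.69370214 300.84478395 135.        ]
post [506.77416689 276.40599424 135.        ]
post [483.16339135 362.31957871 135.        ]
[[144 144 141 136 127 112  90  77  77  77  79  80  81  82  82  82  83  85]
 [138 137 118  97  84  78  77  79  81  82  83  83  84  84  84  86  86  86]
 [104  90  77  78  79  79  82  83  84  83  85  84  86  86  87  88  86  85]
 [ 75  79  80  81  83  83  84  82  84  95  98  93  89  87  8
[... 215 characters left out ...]
103  79  81  82  82  85]
 [ 79  66  44  32  47 110 130 128 129 128 126 127 109  90  85  86  87  88]
 [ 78  56  34  32  31 110 131 130 130 128 127 126 128 110  89  89  91  92]
 [ 76  60  37  33  33 100 128 130 131 129 129 127 130 112  93  92  91  89]
 [ 73  57  37  33  34  49 112 133 130 130 130 125 121 102  90  90  87  86]
 [ 37  35  34  33  32  32 116 133 122 122 123 106  85  74  81  86  85  82]
 [ 33  31  32  34  33  33 106 105  67  40  41  59  79  85  83  83  83  83]
 [ 31  33  32  33  32  35  40  43  48  60  72  80  84  83  83  83  84  84]
 [ 33  33  33  39  47  55  63  73  81  84  84  84  84  84  85  86  84  84]
 [ 34  34  37  57  80  86  85  84  83  84  84  85  86  86  85  82  81  80]]
```

View pics/t_head.png

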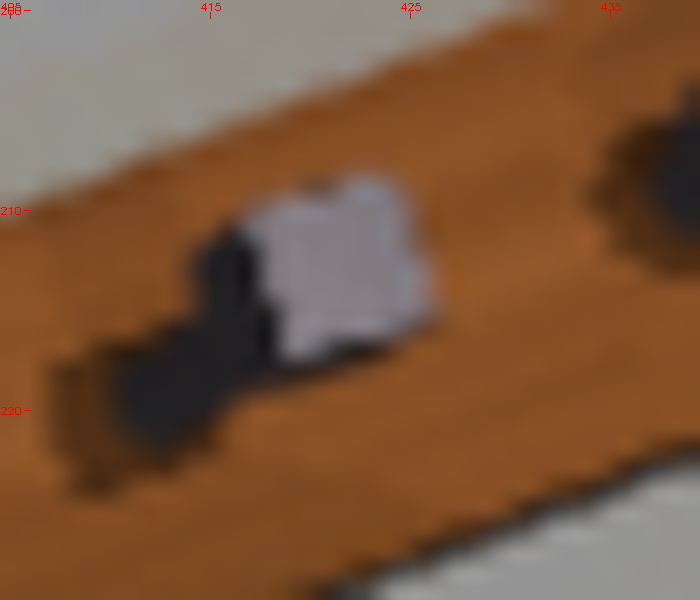

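View pics/s_head.png

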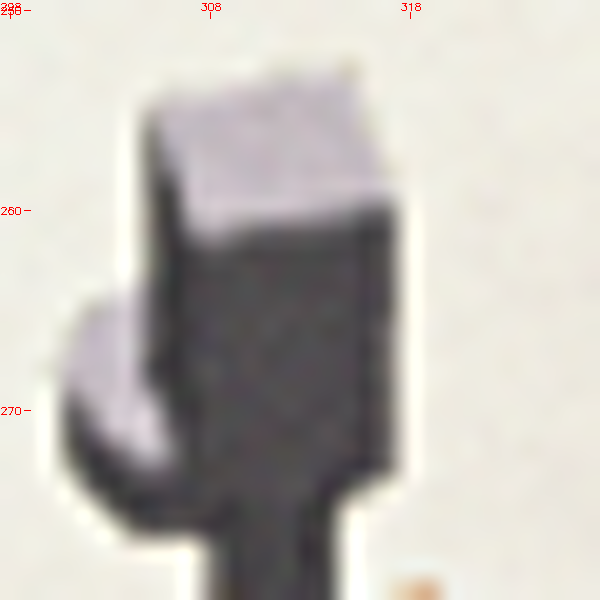

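```bash
python3 - <<'E'
from h import *
t=cam("top")
st=env.state(); M=R.from_euler("xyz",st["tcp_rot"]).as_matrix(); print(M.round(3)); print("jaw deg",np.degrees(np.arctan2(M[1,1],M[0,1])), st["eef_pos"],st["t"])
print("pink eye",atz(t,352.5,257.5,138)); 
for p in [(300,270),(330,258),(340,287),(313,300)]: print("pink post",atz(t,*p,135))
print("pot",atz(t,335,162,85),"jar",atz(t,383,150,85),"yellow",atz(t,441.,246.5,180))
E
```

```text
[[-0.     0.242 -0.97 ]
 [ 0.    -0.97  -0.242]
 [-1.    -0.    -0.   ]]
jaw deg -75.97514148163964 [ 151.49036259 -606.33271772  214.5415048 ] 0.35
pink eye [398.93473453 -19.39449923 138.        ]
pink post [367.41415415 131.34739914 135.        ]
pink post [399.30355333  44.90681019 135.        ]
pink post [317.11883216  19.0323873  135.        ]
pink post [283.21681188  96.07665181 135.        ]
pot [701.75512428  19.01261051  85.        ] jar [ 737.72308874 -133.76485884   85.        ] yellow [ 420.26647996 -262.66095396  180.        ]
```

Emit:
{"name": "apply_moves", "arguments": {
  "offset": [
    [0,0,2],
    [2,3,3],
    [4,6,3],
    [6,9,3],
    [8,12,3],
    [10,16,3],
    [12,19,3],
    [14.3,22.64,3],
    [14.3,22.64,3],
    [14.3,22.64,3],
    [14.3,22.64,2],
    [14.3,22.64,0],
    [14.3,22.64,-3],
    [14.3,22.64,-3],
    [14.3,22.64,-3],
    [14.3,22.64,-3],
    [14.3,22.64,-3],
    [14.3,22.64,-3]
  ],
  "yaw": [0,1,3,5,7,9,11,13,15,17,19,20,20,20,20,20,20,20],
  "jaw": [-1,-1,-1,-1,-1,-1,-1,-1,-1,-1,-1,-1,-1,-1,-1,-1,-1,-1]
}}

```text
t: 2.6
eef_pos: [509.2, -40.5, 140.4]
tcp_rot: [0.506, 1.569, -0.297]
ft_force: [-0.8, -0.3, -0.2]
opening: 0.999
```

```bash
python3 - <<'E'
from h import *
s=cam("side");t=cam("top")
st=env.state(); M=R.from_euler("xyz",st["tcp_rot"]).as_matrix(); print("jaw",np.degrees(np.arctan2(M[1,1],M[0,1])), st["eef_pos"],st["joints"])
crop(s,240,130,160,180,3,"pics/s1.png",proj(s,[st["eef_pos"]]))
crop(t,280,120,200,150,4,"pics/t1.png",proj(t,[st["eef_pos"]]))
E
```

```text
jaw 44.00965664744342 [509.13237996 -40.486335   140.11325063] [-2.08663114e-01  4.27352677e-01  1.91985996e+00 -2.07674060e-04
  7.93458682e-01 -9.76630767e-01]
```

View pics/s1.png

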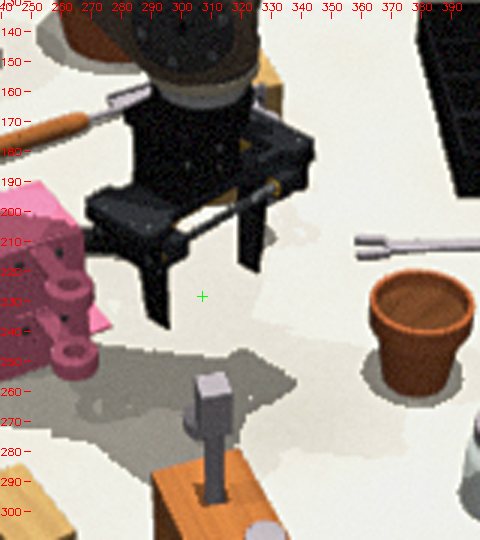

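View pics/t1.png

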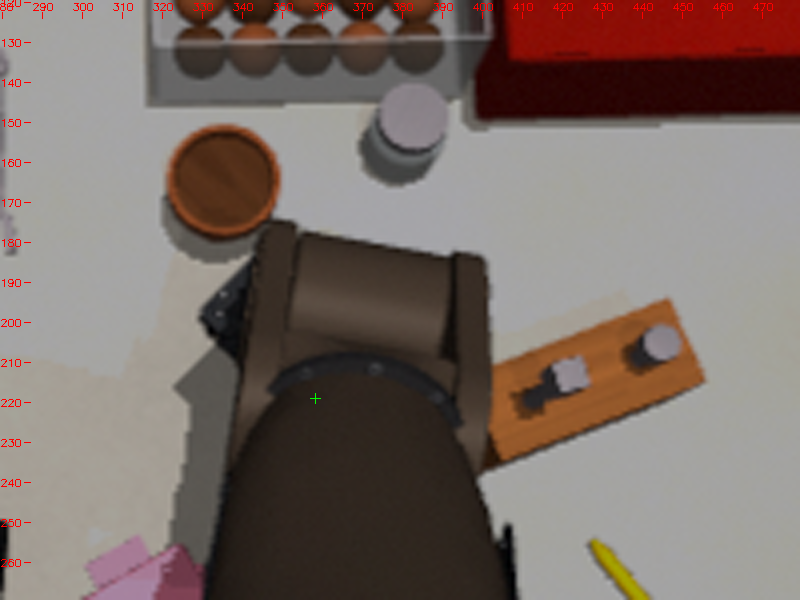

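The yellow pin in the top crop, around (435,262), looks different from before. I'll check the full frames.

```bash
python3 - <<'E'
from h import *
s=cam("side");t=cam("top")
cv2.imwrite("pics/sfull1.png",s["frame"][:,:,::-1]);cv2.imwrite("pics/tfull1.png",t["frame"][:,:,::-1])
E
```

```text
(no output)
```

View pics/sfull1.png

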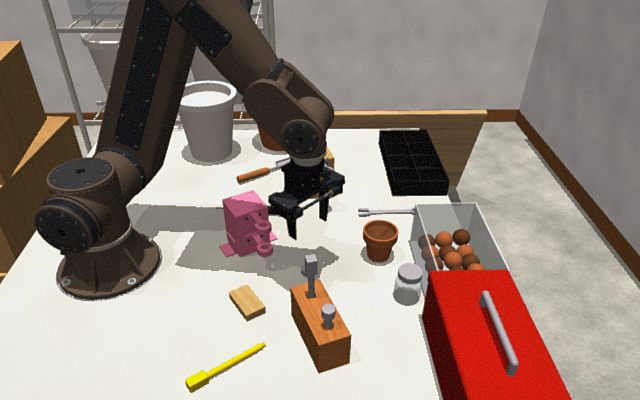

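View pics/tfull1.png

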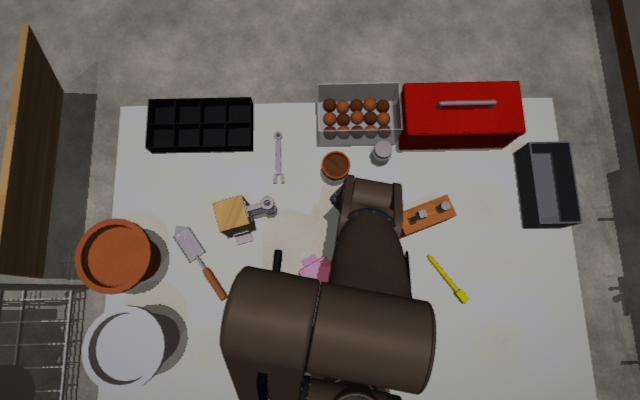

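The yellow look-alike now lies flat, at side (225,367) and top (447,280). It had been standing on its tip. It isn't in my way, so I'll leave it and report it. Next I'll check the collar estimate by overlaying the model on both views.

```bash
python3 - <<'E'
from h import *
s=cam("side")
im0=cv2.imread("pics/top0.png")
import copy
t=cam("top"); t2=dict(t); t2["frame"]=im0[:,:,::-1]
a=np.linspace(0,2*np.pi,49)[:-1]
def ring(c,r,z): return np.c_[c[0]+r*np.cos(a),c[1]+r*np.sin(a),0*a+z]
def ov(c,u0,v0,w,h,k,fn,polys):
    im=cv2.resize(c["frame"][v0:v0+h,u0:u0+w,::-1],None,fx=k,fy=k,interpolation=cv2.INTER_CUBIC)
    for P in polys:
        q=((proj(c,P)-[u0,v0]+.5)*k).round().astype(np.int32)
        cv2.polylines(im,[q],True,(0,255,0),1)
    cv2.imwrite(fn,im)
C=(508.9,-40.4)
ps=[ring(C,20,14),ring(C,9,14),ring(C,20,0)]
ov(t2,345,215,20,22,20,"pics/oct.png",ps)
ov(s,295,245,30,35,16,"pics/ocs.png",ps)
E
python3 -c "
import cv2,numpy as np
a=cv2.imread('pics/oct.png');b=cv2.imread('pics/ocs.png')
h=max(a.shape[0],b.shape[0]);f=lambda i:cv2.copyMakeBorder(i,0,h-i.shape[0],0,0,0)
o=np.hstack([f(a),f(b)]);print(o.shape);cv2.imwrite('pics/oc.png',cv2.resize(o,None,fx=.8,fy=.8))"
```

```text
(560, 880, 3)
```

View pics/oc.png

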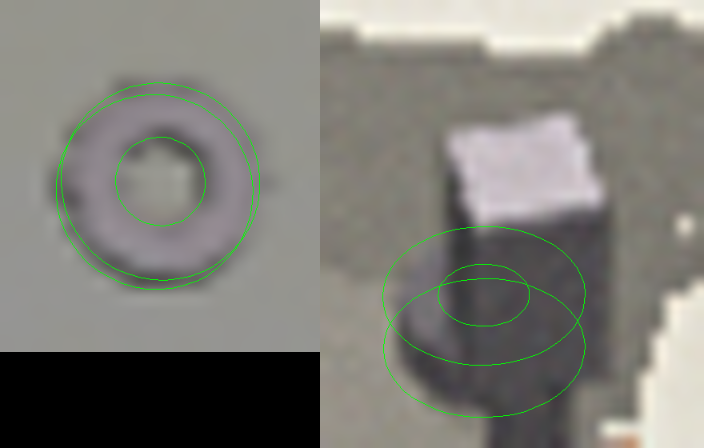

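Emit:
{"name": "apply_moves", "arguments": {
  "offset": [
    [0.03,0,-2],
    [0.03,0,-4],
    [0.03,0,-5],
    [0.03,0,-5.4],
    [0.03,0,-5.44],
    [0.03,0,-5.44],
    [0.03,0,-5.44],
    [0.03,0,-5.44],
    [0.03,0,-5.44],
    [0.03,0,-5.44],
    [0.03,0,-5.44],
    [0.03,0,-5.44],
    [0.03,0,-5.44],
    [0.03,0,-5.44]
  ],
  "yaw": [0,0,0,0,0,0,0,1,1,1,1,1,1,1],
  "jaw": [-1,-1,-1,-1,-1,-1,-1,1,1,1,1,1,1,1]
}}

```text
t: 4.65
eef_pos: [509.7, -40.3, 3.6]
tcp_rot: [-1.417, 1.571, -2.115]
ft_force: [0.6, -0.3, 0.6]
opening: 0.402
```

Emit:
{"name": "apply_moves", "arguments": {
  "offset": [
    [0,0,0],
    [0,0,2],
    [0,0,4],
    [0,0,6],
    [0.3,1,7.5],
    [0.8,3,8],
    [1.2,5,8],
    [1.6,7,8],
    [2.0,9,8],
    [2.29,10.68,8],
    [2.29,10.68,7],
    [2.29,10.68,6.86],
    [2.29,10.68,6.86],
    [2.29,10.68,6.86],
    [2.29,10.68,6.86]
  ],
  "yaw": [0,0,0,0,0,-1,-2,-3,-4,-5,-5,-5,-5,-5,-5],
  "jaw": [1,1,1,1,1,1,1,1,1,1,1,1,1,1,1]
}}

```text
t: 6.52
eef_pos: [567.2, 226.3, 175.8]
tcp_rot: [1.489, 1.57, 0.267]
ft_force: [-0.5, -0.4, -0.4]
opening: 0.405
```

```bash
cat >> h.py <<'E'
a_=np.linspace(0,2*np.pi,49)[:-1]
def ring(c,r,z): return np.c_[c[0]+r*np.cos(a_),c[1]+r*np.sin(a_),0*a_+z]
def ov(c,u0,v0,w,h,k,fn,polys=(),pts=()):
    im=cv2.resize(c["frame"][v0:v0+h,u0:u0+w,::-1],None,fx=k,fy=k,interpolation=cv2.INTER_CUBIC)
    for P in polys:
        q=((proj(c,P)-[u0,v0]+.5)*k).round().astype(np.int32)
        cv2.polylines(im,[q],True,(0,255,0),1)
    for w_ in range(0,w,10): cv2.putText(im,str(u0+w_),(int((w_+.5)*k)-10,10),0,.35,(0,0,255),1); cv2.line(im,(int((w_+.5)*k),12),(int((w_+.5)*k),18),(0,0,255),1)
    for w_ in range(0,h,10): cv2.putText(im,str(v0+w_),(0,int((w_+.5)*k)+4),0,.35,(0,0,255),1); cv2.line(im,(24,int((w_+.5)*k)),(30,int((w_+.5)*k)),(0,0,255),1)
    cv2.imwrite(fn,im)
E
python3 - <<'E'
from h import *
s=cam("side");t=cam("top")
st=env.state(); p=st["eef_pos"]; print(p)
E_=(567,226.6)
ov(s,290,130,75,75,8,"pics/s2.png",[ring(E_,20,138),ring(E_,20,50),ring(E_,9,138),ring(p,20,p[2]-3)])
ov(t,200,140,160,110,5,"pics/t2.png",[ring(E_,20,138),ring(p,20,p[2]+11)])
E
```

```text
[567.11765937 226.43831383 175.56684198]
```

View pics/s2.png

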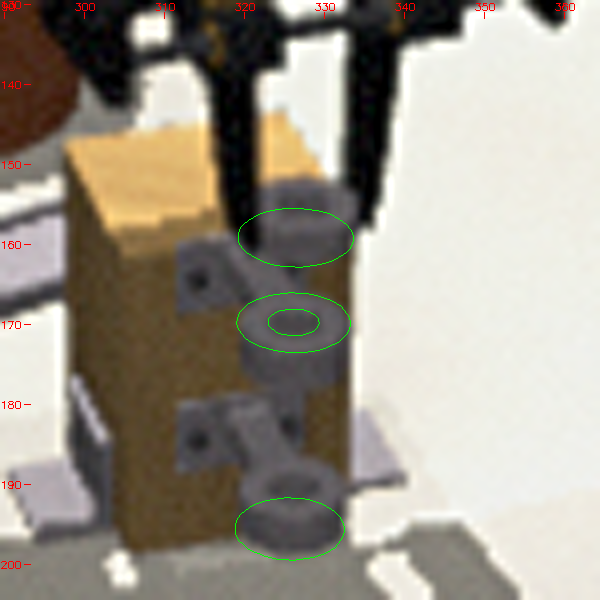

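View pics/t2.png

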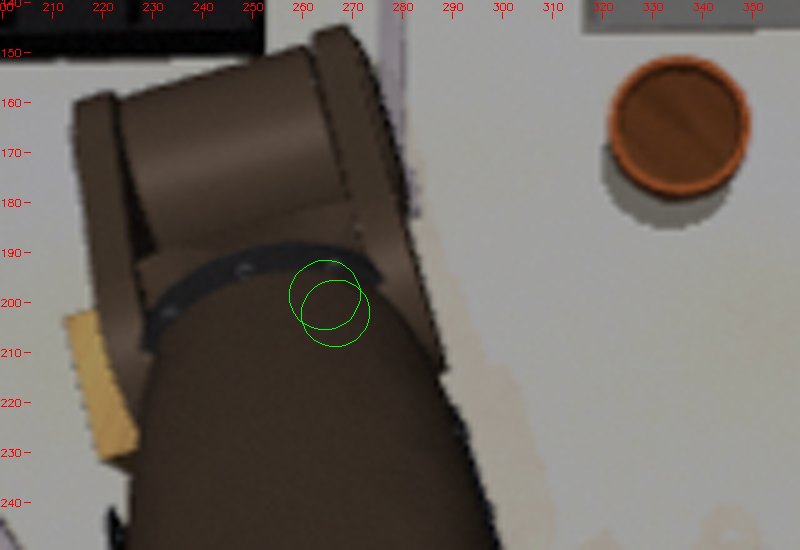

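```bash
python3 - <<'E'
from h import *
s=cam("side")
p=env.state()["eef_pos"]; print(p)
E_=(567,226.6); z=p[2]-3.6
ov(s,310,145,32,40,15,"pics/a.png",[ring(p,20,z),ring(p,20,z+14),ring(E_,20,138),ring(E_,9,138),ring(E_,20,120)])
q=p+[0.3,3,0]
ov(s,310,145,32,40,15,"pics/b.png",[ring(q,20,z),ring(q,20,z+14)])
a=cv2.imread("pics/a.png");b=cv2.imread("pics/b.png");cv2.imwrite("pics/ab.png",cv2.resize(np.hstack([a,b]),None,fx=.83,fy=.83))
E
```

```text
[567.06116465 226.49051722 175.43677075]
```

View pics/ab.png

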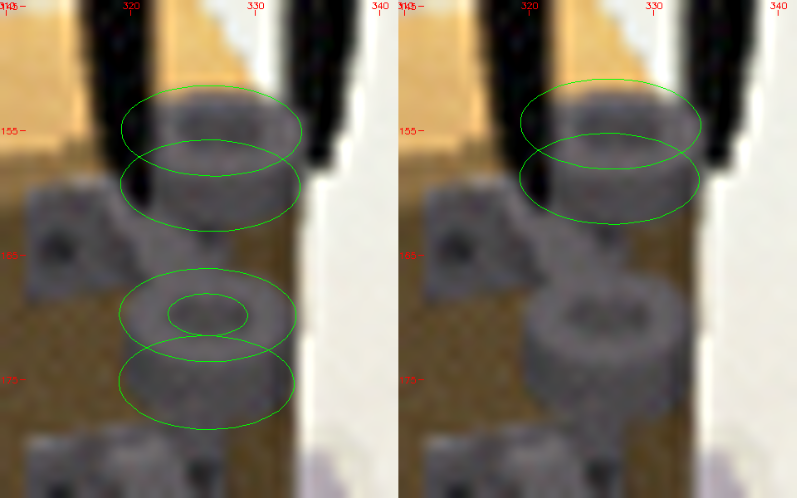

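Emit:
{"name": "apply_moves", "arguments": {
  "offset": [
    [-0.03,0,-0.5],
    [-0.03,0,-1],
    [-0.03,0,-1.25],
    [-0.03,0,-1.32],
    [-0.03,0,-1.36],
    [-0.03,0,-1.36],
    [-0.03,0,-1.36],
    [-0.03,0,-1.36]
  ],
  "yaw": [0,0,0,0,0,0,0,0],
  "jaw": [1,1,1,1,1,1,1,1]
}}

```text
t: 7.68
eef_pos: [566.4, 226.6, 141.6]
tcp_rot: [1.516, 1.57, 0.294]
ft_force: [-0.5, 0.4, -0.1]
opening: 0.408
```

```bash
python3 - <<'E'
from h import *
s=cam("side")
st=env.state();p=st["eef_pos"]; print(p,st["ft_force"],st["t"])
E_=(567,226.6)
ov(s,305,145,45,50,12,"pics/s3.png",[ring(E_,20,152),ring(E_,9,152),ring(E_,20,138),ring(E_,20,120)])
E
```

```text
[566.43819139 226.55612084 141.6296852 ] [-0.33834763 -0.86180513  1.46209651] 7.725
```

View pics/s3.png

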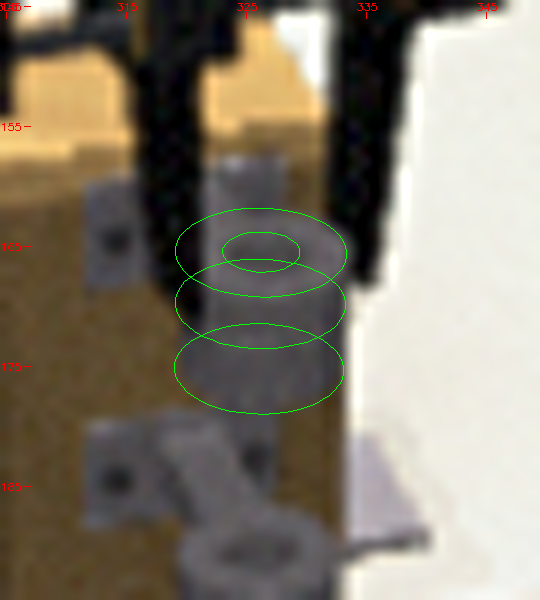

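Emit:
{"name": "apply_moves", "arguments": {
  "offset": [
    [0,0,-0.03],
    [0,0,-0.06],
    [0,0,-0.06]
  ],
  "yaw": [0,0,0],
  "jaw": [1,1,1]
}}

```text
t: 8.1
eef_pos: [566.5, 226.6, 141.5]
tcp_rot: [1.471, 1.569, 0.249]
ft_force: [-4.0, -2.0, 12.2]
opening: 0.404
```

Emit:
{"name": "apply_moves", "arguments": {
  "offset": [
    [0,0,0],
    [0,0,0],
    [0,0,0],
    [0,0,0],
    [0,0,0],
    [0,0,0],
    [0,0,1],
    [0,0,2],
    [0,0,4],
    [0,0,6],
    [0,0,6]
  ],
  "yaw": [0,0,0,0,0,0,0,0,0,0,0],
  "jaw": [-1,-1,-1,-1,-1,-1,-1,-1,-1,-1,-1]
}}

```text
t: 9.48
eef_pos: [567.5, 226.9, 295.4]
tcp_rot: [1.487, 1.562, 0.266]
ft_force: [-0.6, 0.1, -0.7]
opening: 0.998
```

```bash
python3 - <<'E'
from h import *
s=cam("side")
st=env.state();p=st["eef_pos"]; print(p,st["ft_force"],st["t"])
E_=(567,226.6)
ov(s,305,145,45,60,10,"pics/a.png")
ov(s,305,145,45,60,10,"pics/b.png",[ring(E_,20,152),ring(E_,9,152),ring(E_,20,138),ring(E_,20,120),ring(E_,9,68),ring(E_,20,68),ring(E_,20,50)])
a=cv2.imread("pics/a.png");b=cv2.imread("pics/b.png");cv2.imwrite("pics/s4.png",cv2.resize(np.hstack([a,b]),None,fx=.88,fy=.88))
E
```

```text
[566.75838089 226.64598652 292.95873507] [-0.1434023   0.00508342 -1.0723687 ] 9.525
```

View pics/s4.png

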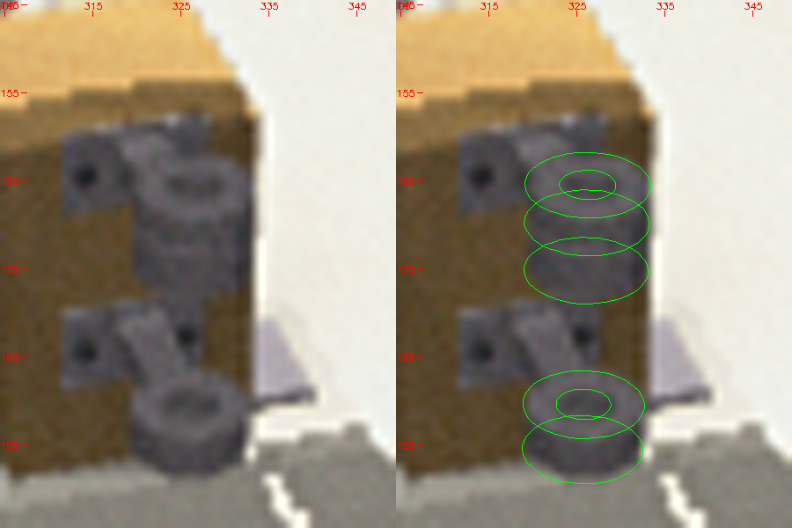

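Emit:
{"name": "apply_moves", "arguments": {
  "offset": [
    [-0.3,-2,0],
    [-0.6,-4.5,0],
    [-0.9,-7,0],
    [-1.2,-9.5,0],
    [-1.5,-12,0],
    [-1.8,-14.5,0],
    [-2.1,-17,-1],
    [-2.14,-17.46,-2],
    [-2.14,-17.46,-2.72],
    [-2.14,-17.46,-2.72],
    [-2.14,-17.46,-2.72],
    [-2.14,-17.46,-2.72],
    [-2.14,-17.46,-2.72]
  ],
  "yaw": [0,0,0,0,0,0,0,0,0,0,0,0,0],
  "jaw": [-1,-1,-1,-1,-1,-1,-1,-1,-1,-1,-1,-1,-1]
}}

```text
t: 11.15
eef_pos: [513.4, -209.6, 225.5]
tcp_rot: [1.366, 1.565, 0.145]
ft_force: [0.4, -0.7, -0.6]
opening: 0.999
```

```bash
python3 - <<'E'
from h import *
s=cam("side");t=cam("top")
st=env.state();p=st["eef_pos"]; M=R.from_euler("xyz",st["tcp_rot"]).as_matrix(); print("jaw",np.degrees(np.arctan2(M[1,1],M[0,1])),p,st["ft_force"],st["t"])
def sq(c,y,z,h=11):
    y=np.radians(y);m=np.array([[np.cos(y),-np.sin(y)],[np.sin(y),np.cos(y)]])
    q=(m@(h*np.array([[1,1],[-1,1],[-1,-1],[1,-1]]).T)).T+c
    return np.c_[q,np.full(4,z)]
c=(513.4,-209.8)
ov(s,270,200,85,110,7,"pics/s5.png",[sq(c,20,200),sq(c,20,160),p[None]+[[-2,0,0],[2,0,0]]])
t2=dict(t);t2["frame"]=cv2.imread("pics/top0.png")[:,:,::-1]
ov(t2,405,200,35,30,16,"pics/t5.png",[sq(c,20,200)])
ov(t,405,200,35,30,16,"pics/t5n.png",[])
E
```

```text
jaw 20.023508304236454 [ 513.31967056 -209.71857473  225.30405018] [0.62609473 0.29887786 0.31363572] 11.25
```

View pics/s5.png

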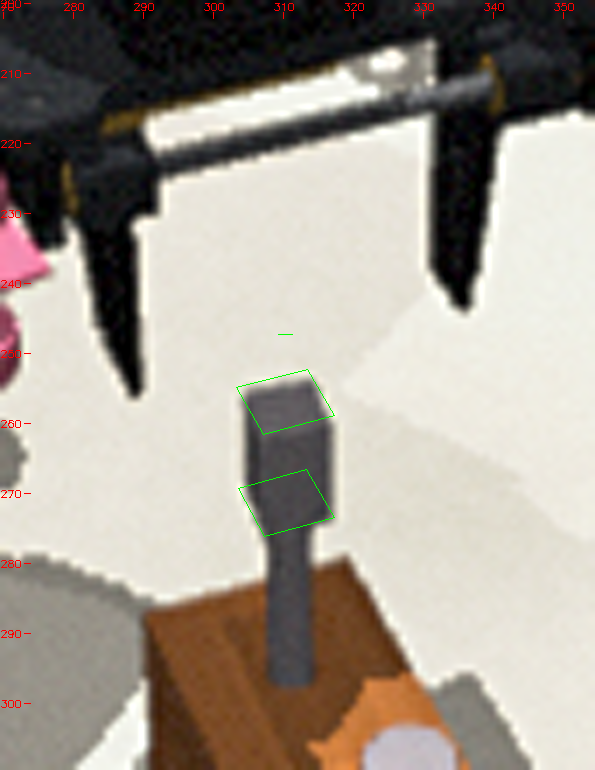

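View pics/t5.png

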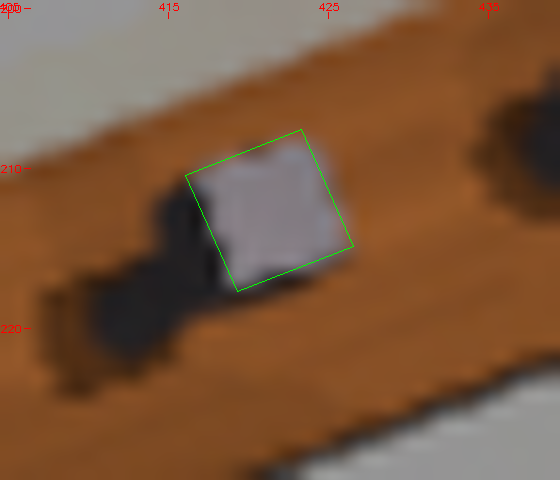

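Emit:
{"name": "apply_moves", "arguments": {
  "offset": [
    [0.02,0,-1],
    [0.02,0,-2],
    [0.02,0,-2.37],
    [0.02,0,-2.37],
    [0.02,0,-2.37],
    [0.02,0,-2.37],
    [0.02,0,-2.37],
    [0.02,0,-2.37],
    [0.02,0,-2.37],
    [0.02,0,-2.37],
    [0.02,0,-2.37],
    [0.02,0,-2.37]
  ],
  "yaw": [0,0,0,0,0,0,0,0,0,0,0,0],
  "jaw": [-1,-1,-1,-1,-1,1,1,1,1,1,1,1]
}}

```text
t: 12.75
eef_pos: [513.8, -209.7, 166.1]
tcp_rot: [1.4, 1.566, 0.179]
ft_force: [0.3, 0.6, -0.1]
opening: 0.323
```

```bash
python3 - <<'E'
from h import *
s=cam("side")
st=env.state();p=st["eef_pos"]; M=R.from_euler("xyz",st["tcp_rot"]).as_matrix(); print("jaw",np.degrees(np.arctan2(M[1,1],M[0,1])),p,st["ft_force"],st["t"],st["opening"],M[:,0])
ov(s,270,200,85,110,7,"pics/s6.png",[])
E
```

```text
jaw 20.02240066332739 [ 513.83029689 -209.69332618  166.04935268] [-0.41450009 -0.0464995   0.06669106] 12.8 0.2762700644124319 [ 5.07956294e-03  9.52304271e-04 -9.99986645e-01]
```

View pics/s6.png

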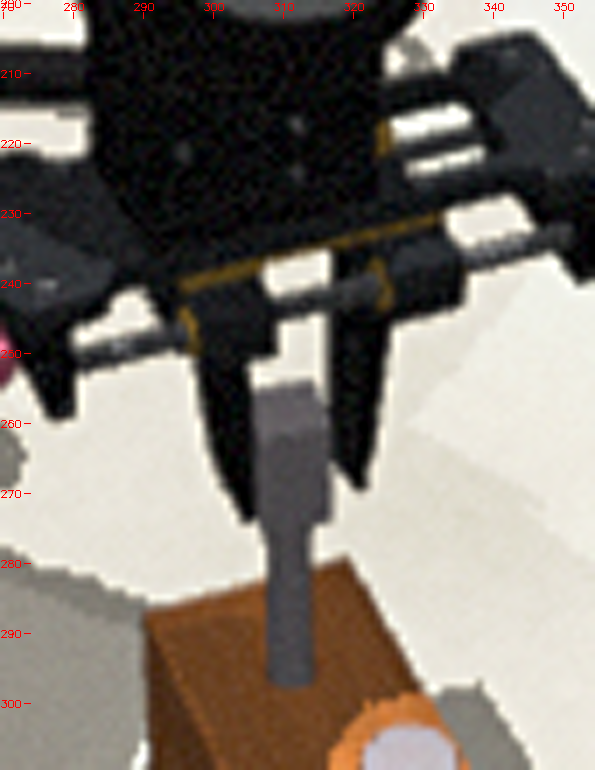

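Emit:
{"name": "apply_moves", "arguments": {
  "offset": [
    [0,0,0],
    [0,0,0],
    [0,0,0],
    [0,0,0]
  ],
  "yaw": [0,0,0,0],
  "jaw": [1,1,1,1]
}}

```text
t: 13.3
eef_pos: [513.8, -209.7, 166.0]
tcp_rot: [1.434, 1.566, 0.212]
ft_force: [-1.1, 0.9, 0.7]
opening: 0.23
```

Emit:
{"name": "apply_moves", "arguments": {
  "offset": [
    [0,0,0.4],
    [0,0,1],
    [0,0,2],
    [0,0,3],
    [0,0,4],
    [0,0,5],
    [0,0,6],
    [0,0,6.4],
    [0,0,6.4],
    [0,0,6.4]
  ],
  "yaw": [0,0,0,0,0,0,0,0,0,0],
  "jaw": [1,1,1,1,1,1,1,1,1,1]
}}

```text
t: 14.55
eef_pos: [513.5, -209.5, 325.2]
tcp_rot: [1.668, 1.567, 0.447]
ft_force: [0.3, 0.2, -3.8]
opening: 0.229
```

```bash
python3 - <<'E'
from h import *
s=cam("side");t=cam("top")
st=env.state();p=st["eef_pos"]; M=R.from_euler("xyz",st["tcp_rot"]).as_matrix(); print("jaw",np.degrees(np.arctan2(M[1,1],M[0,1])),p,st["ft_force"],st["t"],st["opening"],M[:,0])
b=p+[0,0,-146]
print(proj(s,[b,p]))
ov(s,270,110,85,150,5,"pics/s7.png",[ring(b,3,b[2]),ring(b,7,b[2]+12),ring(b,7,b[2]+140)])
cv2.imwrite("pics/t7.png",t["frame"][:,:,::-1])
E
```

```text
jaw 20.02055028937452 [ 513.57158296 -209.5693537   325.15814518] [-0.0631574  -0.02970268 -3.13531627] 14.65 0.22926375634168364 [ 0.00358156  0.00179156 -0.99999198]
[[310.35085492 264.30668412]
 [310.15277393 206.784082  ]]
```

View pics/s7.png

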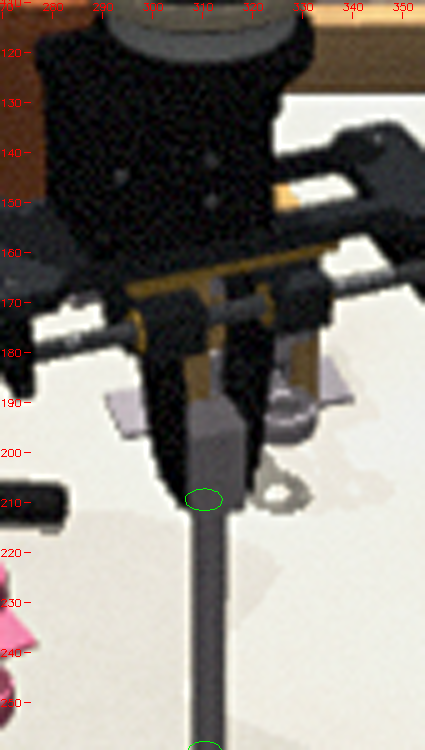

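View pics/t7.png

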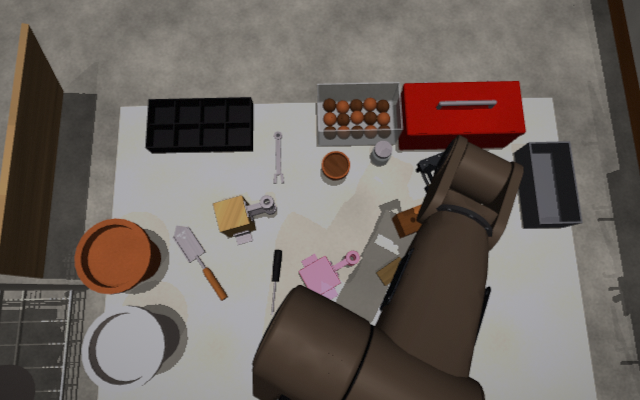

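```bash
python3 - <<'E'
from h import *
t=cam("top")
E_=(566.5,226.6)
ov(t,250,185,34,34,12,"pics/a.png",[])
ov(t,250,185,34,34,12,"pics/b.png",[ring(E_,20,152),ring(E_,9,152),ring(E_,20,50),ring(E_,20,138)])
a=cv2.imread("pics/a.png");b=cv2.imread("pics/b.png");cv2.imwrite("pics/t8.png",np.hstack([a,b])[:,:800])
E
```

```text
(no output)
```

View pics/t8.png

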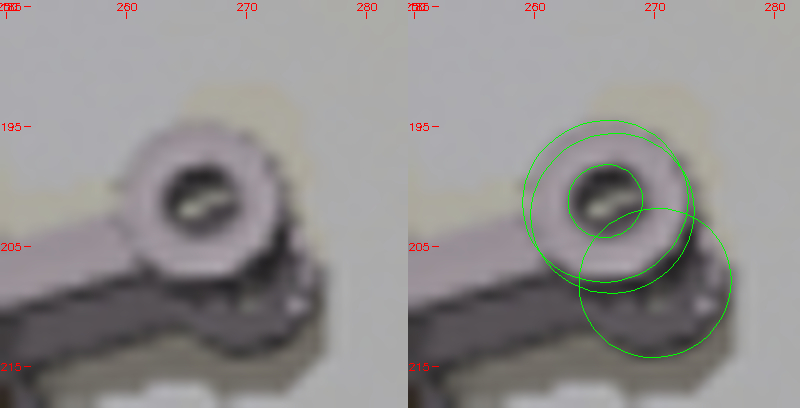

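Emit:
{"name": "apply_moves", "arguments": {
  "offset": [
    [0.1,0.5,0],
    [0.2,1.5,0],
    [0.4,3,0],
    [0.6,4.5,0],
    [0.8,6,0],
    [1,7.5,0],
    [1.2,9,0],
    [1.4,10.5,0],
    [1.6,12,0],
    [1.8,13.5,0],
    [1.9,15,0],
    [2,16.2,0],
    [2.08,17,0],
    [2.11,17.45,0],
    [2.11,17.45,0],
    [2.11,17.45,-0.4],
    [2.11,17.45,-0.6],
    [2.11,17.45,-0.6],
    [2.11,17.45,-0.6],
    [2.11,17.45,-0.6]
  ],
  "yaw": [0,0,0,0,0,0,0,0,0,0,0,0,0,0,0,0,0,0,0,0],
  "jaw": [1,1,1,1,1,1,1,1,1,1,1,1,1,1,1,1,1,1,1,1]
}}

```text
t: 17.2
eef_pos: [566.5, 226.6, 310.5]
tcp_rot: [1.632, 1.566, 0.411]
ft_force: [1.2, -0.0, -3.0]
opening: 0.228
```

```bash
cat > v.py <<'E'
from h import *
import sys
s=cam("side")
st=env.state();p=st["eef_pos"]; M=R.from_euler("xyz",st["tcp_rot"]).as_matrix(); print("jaw",np.degrees(np.arctan2(M[1,1],M[0,1])),p,st["ft_force"],st["t"],st["opening"],M[:,0])
b=p+[0,0,-146]
E_=(566.5,226.6)
ov(s,300,85,50,110,7,"pics/a.png",[])
ov(s,300,85,50,110,7,"pics/b.png",[ring(b,3,b[2]),ring(b,7,b[2]+12),ring(E_,9,152)])
a=cv2.imread("pics/a.png");b=cv2.imread("pics/b.png");cv2.imwrite(sys.argv[1],cv2.resize(np.hstack([a,b])[170:],None,fx=1,fy=1))
E
python3 v.py pics/s9.png
```

```text
jaw 20.015684852146844 [566.44076851 226.62868994 310.51091039] [-0.6674573  0.1151392 -2.5108437] 17.25 0.23280973444851918 [ 0.00415404  0.00184914 -0.99998966]
```

View pics/s9.png

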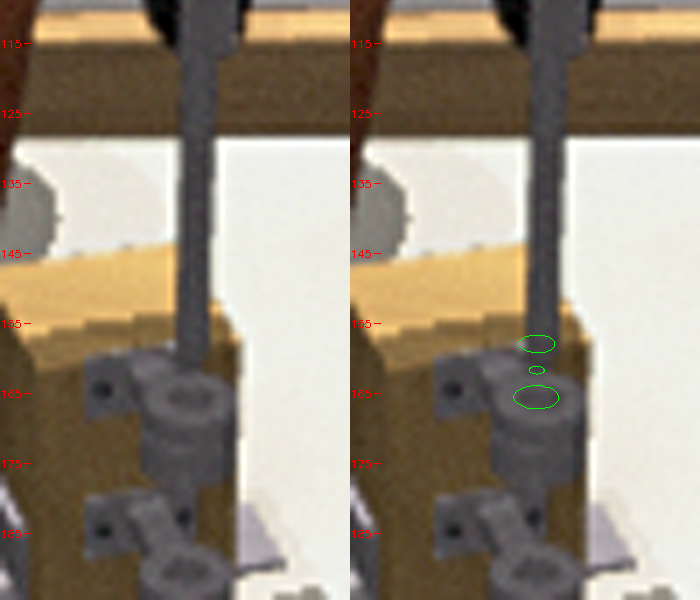

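```bash
python3 - <<'E'
from h import *
s=cam("side"); st=env.state();p=st["eef_pos"]
g=cv2.cvtColor(s["frame"],cv2.COLOR_RGB2GRAY).astype(float)
b=p+[0,0,-146]
zz=np.linspace(b[2],b[2]+140,15); ax=np.c_[np.full(15,p[0]),np.full(15,p[1]),zz]
P=proj(s,ax); f=np.polyfit(P[:,1],P[:,0],1)
for v in range(118,162,2):
    row=g[v,318:340]; 
    print(v, round(np.polyval(f,v),2), row.astype(int))
ov(s,318,150,18,24,24,"pics/tip.png",[])
E
```

```text
118 326.9 [78 76 78 80 75 75 76 70 59 72 74 74 73 73 73 73 78 76 79 76 76 76]
120 326.87 [75 73 75 70 76 80 75 68 67 76 71 70 64 77 73 77 70 72 73 76 78 73]
122 326.83 [73 78 75 74 73 75 73 69 70 67 73 72 66 72 75 71 80 78 71 75 73 73]
124 326.79 [71 73 70 66 75 72 71 57 64 66 76 72 73 72 71 65 68 66 68 74 65 68]
126 326.75 [69 74 71 69 75 71 74 63 70 68 75 73 64 65 74 74 73 72 72 75 76 76]
128 326.72 [79 82 78 78 78 80 83 73 65 71 71 67 63 93 89 85 92 86 86 91 89 88]
130 326.68 [240 241 242 242 244 246 248 174  78  68  69  61 121 254 248 245 244 245
 243 244 245 244]
132 326.64 [233 237 239 238 240 243 248 176  75  67  68  62 118 248 243 239 238 239
 238 239 239 239]
134 326.61 [230 228 232 238 239 243 250 172  76  63  70  63 120 247 243 237 237 240
 237 237 237 239]
136 326.57 [230 229 231 232 230 242 250 137  62  69  61  73 162 248 242 239 238 238
 238 238 239 237]
138 326.53 [228 231 230 232 232 237 251 141  70  68  70  68 165 247 243 241 238 238
 239 239 239 238]
140 326.5 [232 229 230 229 230 234 252 133  70  68  74  70 160 246 241 237 239 238
 240 237 239 239]
142 326.46 [231 
[... 302 characters left out ...]
194 198 196 198 195 202 205  97  66  70  57  76 212 244 240 239 236 237
 238 237 239 237]
150 326.31 [189 188 190 192 190 196 196  90  59  68  66  78 205 244 241 238 238 238
 238 238 238 236]
152 326.27 [187 188 186 188 188 193 198  94  59  71  64  80 193 215 241 241 239 238
 236 238 238 239]
154 326.24 [187 140 128 127 126 130 131  74  66  67  66  62 130 137 195 239 240 239
 238 237 238 238]
156 326.2 [103  96  98 101 105 101 105  69  72  68  67  69 102 105 111 193 242 242
 239 238 238 237]
158 326.16 [115 100 104 107 111 117 144  76  68  81  69  68  92  84  73 109 172 243
 238 236 237 238]
160 326.12 [ 89  91  99 101 104  86  75  64  65  66  71  59  64  73  58  72 162 245
 241 237 239 238]
```

View pics/tip.png

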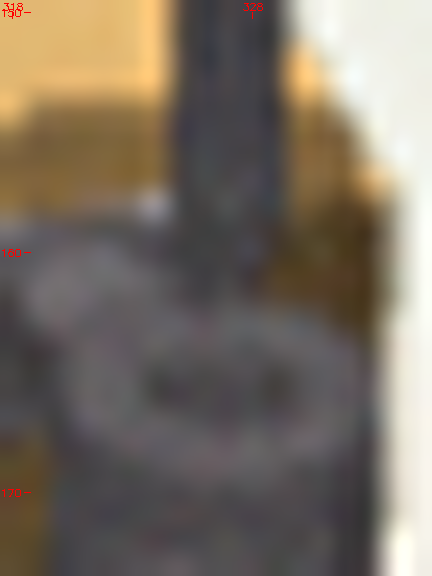

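```bash
python3 - <<'E'
from h import *
s=cam("side"); st=env.state();p=st["eef_pos"]
E_=np.array([566.5,226.6])
print("eye centre proj",proj(s,[[*E_,152],[*E_,138],[*E_,68],[*E_,50]]))
for z in (152,138,68,50):
    q=proj(s,ring(E_,20,z)); print(z,"x range",q[:,0].min(),q[:,0].max(),"y",q[:,1].min(),q[:,1].max())
f=s["frame"].astype(int)
for v in list(range(166,178,2))+list(range(188,202,2)):
    print(v,"R-B",(f[v,316:338,0]-f[v,316:338,2]))
for v in list(range(166,178,2))+list(range(188,202,2)):
    print(v,"G",(f[v,316:338,1]))
E
```

```text
eye centre proj [[326.05510369 165.4628558 ]
 [325.9756748  169.73972531]
 [325.59211537 190.39258339]
 [325.49699453 195.51438946]]
152 x range 318.9093908392344 333.1935329718501 y 161.79754569567174 169.2136795731769
138 x range 318.8718769125464 333.07227430697094 y 166.04721045057047 173.5178771282541
68 x range 318.6907265919326 332.48671011128226 y 186.57670281853598 194.29441091177384
50 x range 318.6458030240643 332.3414904860819 y 191.6699682908935 199.4447632793336
166 R-B [ 4 -1 -1 -1  0  4 -1  2  5  3  1 -1  3  1  0 -1 -1  1 19 12 12 12]
168 R-B [16 20 22 37  4 -1  3  2  0  2  4  0  4  2 -1  3 -1  2 20 15 14 13]
170 R-B [45 45 55 45  5  1  0  1  0  1  3 -1  4  2  2  0 -4  6 22 14 15 13]
172 R-B [43 46 47 45  2 -4 -2  0  0  3  0  2  0  0  1  0  2  4 22 13 14 14]
174 R-B [46 45 44 48  0  2 -2  7 -1  1  0  0  0  4  0  1 -4  4 21 13 14 12]
176 R-B [47 45 46 44 20  3 -3  4 -2 -1  3  0  1  2  0  0  2 23 17 13 14 13]
188 R-B [14 24 36 39 11 -1 -1  1  0  0  1 -1  1  0  4 15 42 32  4  3  0  7]
190 R-B [45 40 41 30  3 -2 -3 -1  4  2  2 -1  2  1  0  4  2 13 -1  2  4  7]
192 R-B [45
[... 929 characters left out ...]
 92
 242 240 233 232]
188 G [ 66  58  64  67  67  73  91  95  98  94  97  97  90  96  90  82  67  91
 174 174 171 165]
190 G [ 68  63  65  65  93  97  99  86  71  67  74  68  73  73  92  94  84  90
 106 103 104  98]
192 G [ 66  67  63  58  79  99  96  92  87  84  78  77  82  91  93  87  86 140
 225 234 237 236]
194 G [ 61  66  69  61  60  66  75  80  84  88  96  99  89  77  74  63  68 156
 239 236 236 236]
196 G [ 64  67  67  73  68  63  68  74  68  77  69  74  71  75  67  61  80 144
 164 158 156 169]
198 G [122 128 129 133 129 125 106  80  68  74  72  75  75  73 104 116 125 125
 134 225 231 231]
200 G [154 150 151 153 136 136 135 135 129 125 126 126 128 134 132 131 130 131
 124 166 236 233]
```

```bash
python3 - <<'E'
from h import *
s=cam("side"); st=env.state();p=st["eef_pos"]
def sq(c,y,z,h=11):
    y=np.radians(y);m=np.array([[np.cos(y),-np.sin(y)],[np.sin(y),np.cos(y)]])
    q=(m@(h*np.array([[1,1],[-1,1],[-1,-1],[1,-1]]).T)).T+c
    return np.c_[q,np.full(4,z)]
ims=[]
for d in (0,3):
    c=p[:2]+[2.4,0]+d*np.array([-.34,.94])
    ov(s,312,90,30,35,13,"pics/a.png",[sq(c,20,p[2]-6),sq(c,20,p[2]+34)]); ims.append(cv2.imread("pics/a.png"))
ov(s,312,90,30,35,13,"pics/a.png",[]);
cv2.imwrite("pics/head.png",cv2.resize(np.hstack([cv2.imread("pics/a.png")]+ims),None,fx=.68,fy=.68,interpolation=cv2.INTER_AREA))
E
```

```text
(no output)
```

View pics/head.png

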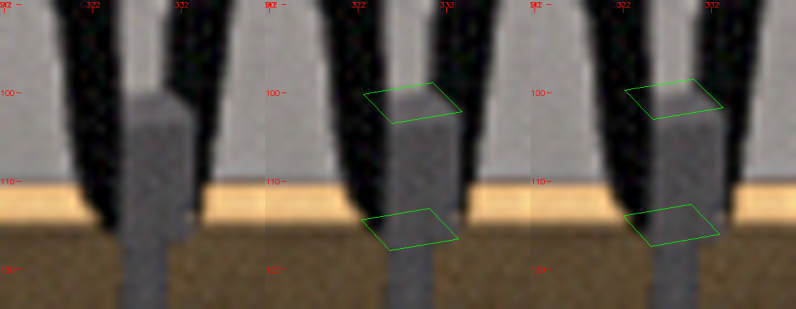

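Emit:
{"name": "apply_moves", "arguments": {
  "offset": [
    [-0.04,0,0],
    [-0.04,0,-0.2],
    [-0.04,0,-0.4],
    [-0.04,0,-0.6],
    [-0.04,0,-0.8],
    [-0.04,0,-0.9],
    [-0.04,0,-0.9]
  ],
  "yaw": [0,0,0,0,0,0,0],
  "jaw": [1,1,1,1,1,1,1]
}}

```text
t: 18.27
eef_pos: [565.4, 226.6, 287.7]
tcp_rot: [1.649, 1.567, 0.427]
ft_force: [0.2, 0.5, -2.9]
opening: 0.23
```

```bash
python3 v.py pics/s10.png
```

```text
jaw 20.025098871691032 [565.4153576  226.70406253 287.91755423] [-0.04366159  0.6703095  -3.09157679] 18.325 0.2284620037889256 [ 0.00398087  0.00177673 -0.9999905 ]
```

View pics/s10.png

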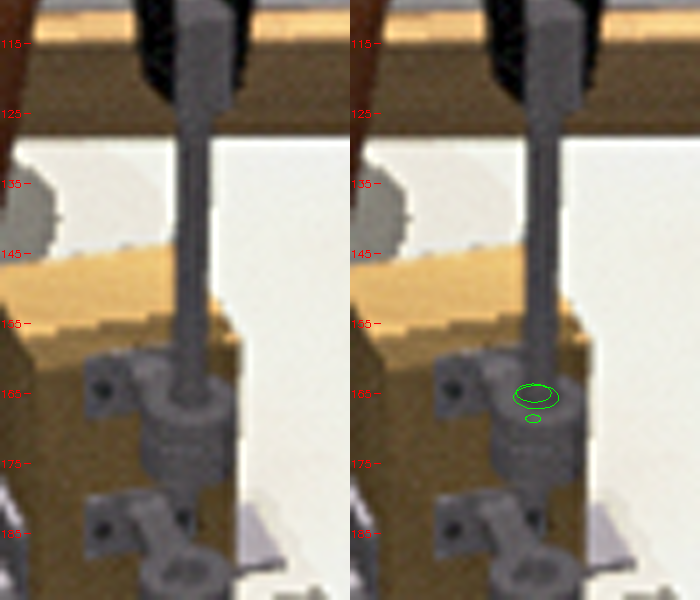

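Emit:
{"name": "apply_moves", "arguments": {
  "offset": [
    [0,0,-0.2],
    [0,0,-0.4],
    [0,0,-0.6],
    [0,0,-0.8],
    [0,0,-0.8]
  ],
  "yaw": [0,0,0,0,0],
  "jaw": [1,1,1,1,1]
}}

```text
t: 18.95
eef_pos: [565.3, 226.7, 267.4]
tcp_rot: [1.667, 1.567, 0.445]
ft_force: [0.4, 0.3, -2.8]
opening: 0.229
```

Emit:
{"name": "apply_moves", "arguments": {
  "offset": [
    [0,0,-0.3],
    [0,0,-0.6],
    [0,0,-0.9],
    [0,0,-1.2],
    [0,0,-1.5],
    [0,0,-1.8],
    [0,0,-1.8]
  ],
  "yaw": [0,0,0,0,0,0,0],
  "jaw": [1,1,1,1,1,1,1]
}}

```text
t: 19.82
eef_pos: [565.1, 226.6, 221.8]
tcp_rot: [1.735, 1.568, 0.513]
ft_force: [0.4, -0.7, -3.0]
opening: 0.232
```

```bash
python3 v.py pics/s11.png; python3 - <<'E'
from h import *
s=cam("side"); ov(s,310,150,32,55,11,"pics/s11b.png",[])
E
```

```text
jaw 20.020790151096595 [565.28724379 226.65189068 222.23373507] [-0.24995488 -0.18468435 -2.9227519 ] 19.875 0.22968971123518092 [ 0.00290138  0.00146244 -0.99999472]
```

View pics/s11b.png

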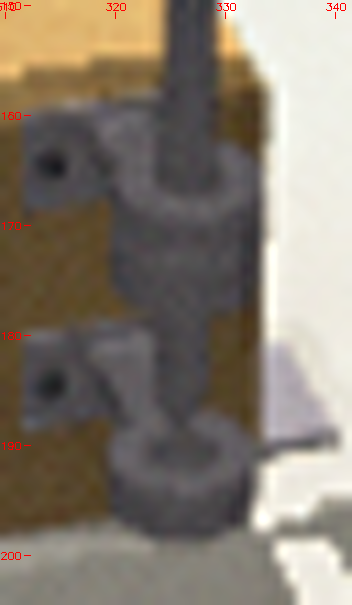

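Emit:
{"name": "apply_moves", "arguments": {
  "offset": [
    [0,0,-0.2],
    [0,0,-0.4],
    [0,0,-0.6],
    [0,0,-0.8],
    [0,0,-0.8]
  ],
  "yaw": [0,0,0,0,0],
  "jaw": [1,1,1,1,1]
}}

```text
t: 20.55
eef_pos: [565.2, 226.6, 202.0]
tcp_rot: [1.708, 1.568, 0.486]
ft_force: [0.2, 0.2, -3.3]
opening: 0.23
```

Tip is at about 56 mm, inside the lower eye, and there is no side load. Going down the last 24 mm.

Emit:
{"name": "apply_moves", "arguments": {
  "offset": [
    [0,0,-0.2],
    [0,0,-0.4],
    [0,0,-0.6],
    [0,0,-0.8],
    [0,0,-0.96],
    [0,0,-0.96],
    [0,0,-0.96],
    [0,0,-0.96],
    [0,0,-0.96]
  ],
  "yaw": [0,0,0,0,0,0,0,0,0],
  "jaw": [1,1,1,1,1,1,1,1,1]
}}

```text
t: 21.68
eef_pos: [565.3, 226.6, 178.2]
tcp_rot: [1.69, 1.568, 0.469]
ft_force: [-0.0, -0.0, -3.8]
opening: 0.231
```

```bash
python3 - <<'E'
from h import *
s=cam("side");t=cam("top"); st=env.state(); print(st["eef_pos"],st["ft_force"],st["opening"],st["t"],np.abs(st["qvel"]).max())
tip=st["eef_pos"]+[0,0,-146]; print(tip)
ov(s,300,125,45,90,7,"pics/a.png",[]);ov(s,300,125,45,90,7,"pics/b.png",[ring(tip,3,tip[2]),ring(tip,7,tip[2]+12)])
cv2.imwrite("pics/s12.png",np.hstack([cv2.imread("pics/a.png"),cv2.imread("pics/b.png")])[:600])
cv2.imwrite("pics/sfull12.png",s["frame"][:,:,::-1]);cv2.imwrite("pics/tfull12.png",t["frame"][:,:,::-1])
E
```

```text
[565.24752612 226.64557315 178.08781382] [-0.37992848  0.82091155 -3.19250584] 0.2287765934305412 21.775 0.0015720734214447946
[565.24752612 226.64557315  32.08781382]
```

View pics/s12.png

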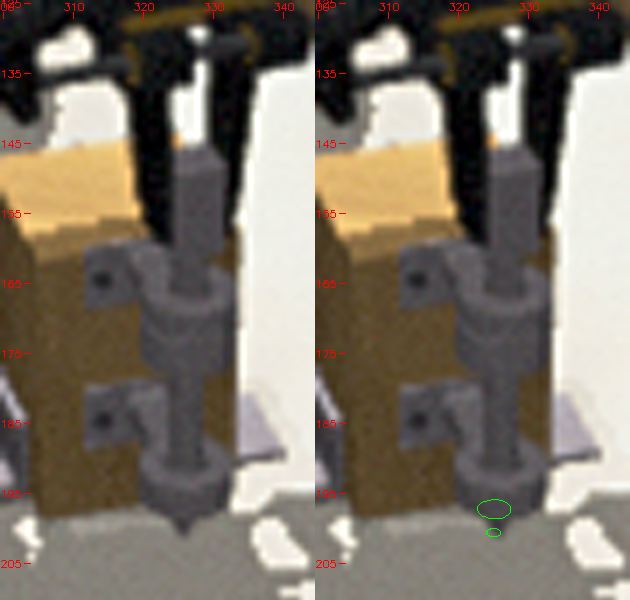

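View pics/sfull12.png

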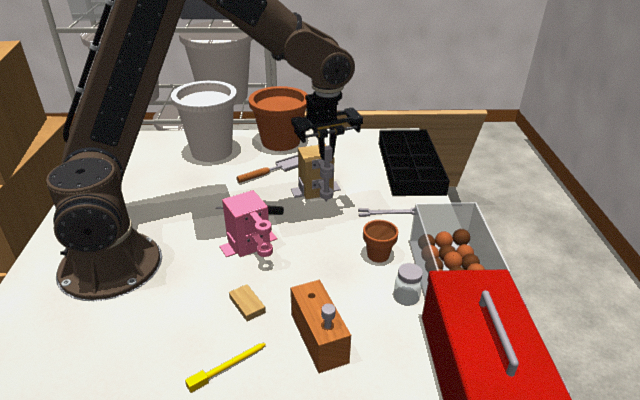

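View pics/tfull12.png

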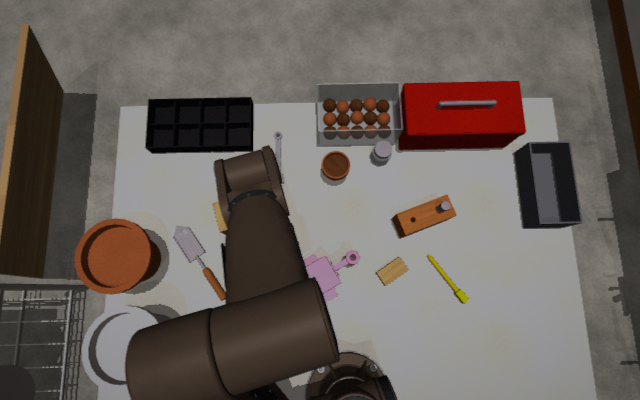

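The tip shows below the lower eye at side (326,200), the collar lies flat, the pin is upright, and the only load on the tool is the pin's weight. Handing in.

```bash
python3 - <<'E'
from cell import env
print(env.job_done()); st=env.state(); print(st["t"],st["eef_pos"],st["ft_force"],st["opening"])
E
```

```text
the job is handed in; nothing more can be done
None
the job is handed in; nothing more can be done
```

The collar is on the gate post's upper eye. The long pin runs down through the collar and both eyes, still held by its head. I handed the job in at about 22 s of the 66 s allowed; no verdict was reported.

**Last checks, just before hand-in:**
- **Pin height:** the tip is at about 32 mm, so it shows below the lower eye, and the head is about 20 mm above the collar. The height is worked out from the arm's position and matches the side picture.
- **Pin hold:** it is upright and still, gripped at about 22 mm opening. The only force on the tool was the pin's weight of about 3 N.
- **Collar:** it lies flat on the eye in the side picture, aligned to about 1 mm by my measurements, and the fingers are clear of it.
- **Bystanders:** the bolt, pot, jar and offcut look unmoved. In the last pictures the arm or post partly hid the wrench, trowel and screwdriver, but what showed was in its old place.

**What went wrong or disagreed:**
- **Yellow pin fell:** the yellow look-alike was standing on its tip at the start and was lying flat in the pictures after my first move. I can't tell whether it toppled by itself or the arm brushed it. No notable force showed when that move ended. It stayed on the bench and I left it there.
- **Camera offset:** the side camera read objects held in the gripper about 0.9 pixel to the right of where the arm put them, against about 0.5 pixel for the eye. I moved the pin 1 mm in −x to correct for this, and it then went in with no side force.

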